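# Lay out the finished horseshoes for judging

### The arm

A 6-joint arm with a two-finger parallel gripper is mounted at the origin on the work surface. World frame = base frame: x ahead of the robot, y to its left, z up, the work surface at z = 0. Lengths are in m, angles in degrees, forces in N, time in s.
With the tool pointing down it reaches from about 0.4 to 0.825 m from the base axis. Payload 7 kg.
Tool frame: the origin (TCP) lies midway between the tips of the shut fingers; the grasp point (between the pads) lies 19 mm behind it (ctrl.hold_point_z is the distance from the TCP to the grasp point, in m); z points along the fingers, y is the line along which they close (so a half turn about z gives the same grasp; the last joint's range is limited). The gripper opens to 88 mm and grips with 3 to 60 N. Pads are 19 mm wide; open, the fingers measure 130 mm over their backs; the gripper's body (78 mm by 193 mm) begins 47 mm behind the grasp point.
Start: joints at [84.517, 20.546, 0.682, 0, -70.136, -16.507], TCP at [0.253, 0.626, 0.199] pointing down, gripper open.
Joint ranges: [-176.03, 176.03], [-82.01, 121.73], [-58.28, 71.71], [-173.87, 95.51], [-174.79, -0.11], [-173.66, 173.66]. Speed limits (degrees/s): [136.94, 136.94, 172.46, 180, 180, 180].

### API

Orientations are given as [roll, pitch, yaw] about the fixed x, y, z axes, in that order (R = Rz(yaw) Ry(pitch) Rx(roll)).
In Python, from plant import ctrl gives the robot as it stands.
- The arm moves only by the tool apply_moves, never from a script. Its argument "deltas" is a list of rows, each an object with "fingers": the finger opening in mm, from 0 to 87.6; "delta_pos": the shift along the tool's x, y, z in mm, a list of three; "angular": the turn, a rotation vector about the tool's x, y, z in degrees, a list of three. A call has 1 to 10 rows; each row is the pose to reach, as a shift and turn from the pose commanded when the call began, along the tool's axes at that moment; what a row does not reach only later rows make up. A row lasts 1/10 s, in which the tool goes at most 50 mm and 8.59 degrees, less where a joint would pass 70% of its speed; a pose out of reach is approached as far as the arm can. A call with a gripper value outside its range is refused whole. The fingers move at their own pace and stop on an object; the grip force is fixed at half the most. Time passes only in rows, so rows that repeat a pose let the fingers close. It gives the time, the measured TCP pose, the force, the opening and the grip force at its end, in the units of the state.
- ctrl.get_obs(): the state, without advancing time (a new reading comes with each control period).
- ctrl.snapshot(name): name is "side" or "top"; returns the picture (420x560x3 uint8, red, green, blue); there is no depth.
- ctrl.camera_params(name): a dict with "fx", "fy", "cx", "cy" (pixels), "cam_to_world" (4x4, takes a point from camera to world coordinates). Camera axes: x right, y up, looking along -z (the intrinsics and any distortion apply to the point x, -y, -z); pixel columns grow to the right and rows downward; lengths in m; the calibration is good to about 2 mm. A picture is of the moment at which its call begins. camera_params takes no time and is no camera call.
- ctrl.close_job(): hands the job in; it is judged then, once.
The state is a dict: "clock": time; "joint_pos": joint angles; "qvel": joint speeds; "tau": joint torques, N m; "tool_pos": TCP position; "orientation": TCP orientation; "force": force on the tool from outside, world axes, zero at the start; "moment": the same for the moment, N m; "opening": finger opening in m; "gripper_force": force on a finger pad.
Only numpy, scipy, OpenCV 4.12 (cv2) and the standard library are available. Lean on these libraries where they do the work, as an engineer would, in place of code of your own. Each camera call takes 0.05 s, during which the arm holds its last target. There are 200 camera calls.

### The job

Put the four finished horseshoes out for the judges: lay each one flat on the display board whose painted black silhouette has its shape and size, toe the same way, so that the shoe covers its silhouette. Leave the block brush and the tin of nails where they stand.

Things in the scene. Friction and masses are not known exactly. Their poses are not given: they have to be found in the camera images.
- shoe_wide: Horseshoe, large plain open shoe: a U 108 mm wide and 106 mm long, open at the heels. Aluminium, 10 mm thick, web 16 mm wide; toe web straight over 25 mm, good to pinch along x. Origin: underside, on the centreline, 30 mm behind the toe's front edge (middle of the toe web at x = -22 mm). x runs toe to heels, z up. Starts flat on the bench, toe roughly to the robot. 108-169 g.
- shoe_small: Horseshoe, small plain open shoe: a U 84 mm wide and 82 mm long, open at the heels. Aluminium, 10 mm thick, web 16 mm wide; toe web straight over 25 mm, good to pinch along x. Origin: underside, on the centreline, 30 mm behind the toe's front edge (middle of the toe web at x = -22 mm). x runs toe to heels, z up. Starts flat on the bench, toe roughly to the robot. 80-125 g.
- shoe_bar: Horseshoe, bar shoe: 100 mm wide and 102 mm long, heels joined by a straight cross bar. Aluminium, 10 mm thick, web 16 mm wide; toe web straight over 25 mm, good to pinch along x. Origin: underside, on the centreline, 30 mm behind the toe's front edge (middle of the toe web at x = -22 mm). x runs toe to heels, z up. Starts flat on the bench, toe roughly to the robot. 124-194 g.
- shoe_heart: Horseshoe, heart-bar shoe: 100 mm wide and 102 mm long, heels joined by a V tongue that points to the toe, its tip 42 mm clear of the toe web. Aluminium, 10 mm thick, web 16 mm wide; toe web straight over 25 mm, good to pinch along x. Origin: underside, on the centreline, 30 mm behind the toe's front edge (middle of the toe web at x = -22 mm). x runs toe to heels, z up. Starts flat on the bench, toe roughly to the robot. 148-231 g.
- board_wide: Display board for the large open shoe (U 108 x 106 mm). White, 124 mm square, 6 mm thick, fixed, with that shoe's full-size silhouette in black. Origin: underside, board centre; x runs from toe to heels of the silhouette, whose toe front edge is at x = -52 mm. A shoe that lies right has its origin at (-22, 0, 6) mm here and its axes along the board's.
- board_small: Display board for the small open shoe (U 84 x 82 mm). White, 124 mm square, 6 mm thick, fixed, with that shoe's full-size silhouette in black. Origin: underside, board centre; x runs from toe to heels of the silhouette, whose toe front edge is at x = -52 mm. A shoe that lies right has its origin at (-22, 0, 6) mm here and its axes along the board's.
- board_bar: Display board for the straight-bar shoe (closed by a cross bar, clear inside). White, 124 mm square, 6 mm thick, fixed, with that shoe's full-size silhouette in black. Origin: underside, board centre; x runs from toe to heels of the silhouette, whose toe front edge is at x = -52 mm. A shoe that lies right has its origin at (-22, 0, 6) mm here and its axes along the board's.
- board_heart: Display board for the heart-bar shoe (cross bar with V tongue). White, 124 mm square, 6 mm thick, fixed, with that shoe's full-size silhouette in black. Origin: underside, board centre; x runs from toe to heels of the silhouette, whose toe front edge is at x = -52 mm. A shoe that lies right has its origin at (-22, 0, 6) mm here and its axes along the board's.
- brush: Wooden block brush with arched handle, 120 x 54 mm, 62 mm tall, loose, standing among the shoes and boards; to be left alone. Origin: underside centre, x along its length.
- tin: Open steel tin of nails, 85 x 70 mm, 30 mm tall, loose, standing among the shoes and boards; to be left alone. Origin: underside centre.

How it is judged (in metres and radians):
At the end, for the whole second after the job is handed in: Each of the four shoes lies flat (within 4 degrees), right side up and at rest on its own board, within 10 mm of its silhouette along and across, toe the same way as the silhouette within 0.2 rad (x of shoe_wide in the frame of board_wide between -0.032 and -0.012 m and y of shoe_wide in the frame of board_wide between -0.01 and 0.01 m and z of shoe_wide in the frame of board_wide between 0.003 and 0.009 m and x of board_wide in the frame of shoe_wide above 0.008 m and angle between the x axis of shoe_wide and the x axis of board_wide, either way round below 0.2 rad and angle between each of shoe_wide, shoe_small, shoe_bar, shoe_heart's own z axis and vertical below 0.07 rad and linear speed of each of shoe_wide, shoe_small, shoe_bar, shoe_heart below 0.02 m/s and angular speed of each of shoe_wide, shoe_small, shoe_bar, shoe_heart below 0.15 rad/s and x of shoe_small in the frame of board_small between -0.032 and -0.012 m and y of shoe_small in the frame of board_small between -0.01 and 0.01 m and z of shoe_small in the frame of board_small between 0.003 and 0.009 m and x of board_small in the frame of shoe_small above 0.008 m and angle between the x axis of shoe_small and the x axis of board_small, either way round below 0.2 rad and x of shoe_bar in the frame of board_bar between -0.032 and -0.012 m and y of shoe_bar in the frame of board_bar between -0.01 and 0.01 m and z of shoe_bar in the frame of board_bar between 0.003 and 0.009 m and x of board_bar in the frame of shoe_bar above 0.008 m and angle between the x axis of shoe_bar and the x axis of board_bar, either way round below 0.2 rad and x of shoe_heart in the frame of board_heart between -0.032 and -0.012 m and y of shoe_heart in the frame of board_heart between -0.01 and 0.01 m and z of shoe_heart in the frame of board_heart between 0.003 and 0.009 m and x of board_heart in the frame of shoe_heart above 0.008 m and angle between the x axis of shoe_heart and the x axis of board_heart, either way round below 0.2 rad); the robot touches nothing.
It fails at once if the block brush or the nail tin is shifted by more than 20 mm (distance of any of brush, tin from where it was at the start of the episode above 0.02 m).
It also fails if it takes over 112 s, if anything falls off the work surface, if the arm or the gripper's body presses on something with over 40 N, if the wrist force passes 120 N, or if a joint passes its speed limit or range.

## Working session

There is one attempt and no reset: what is moved stays moved. The work goes in short steps, Python scripts to look and compute and a tool call to move; the robot and the scene stay as the last step left them, time stands still between calls to the robot, and variables do not carry over. Pictures are saved under pics/ and viewed, at most 14 in all, crops included, and the job is handed in when it is done.

Besides the shell and the picture viewer there is one more tool, called after ">>>" as name(argument=value, ...) on one line, values as JSON. apply_moves: Moves the arm, as the interface text tells. Its arguments: {"type":"object","properties":{"deltas":{"type":"array"}},"required":["deltas"]}

```bash
ls; mkdir -p pics
python3 - <<'E'
from plant import ctrl
import cv2
for n in("top","side"):
    im=ctrl.snapshot(n); cv2.imwrite(f"pics/{n}0.png",cv2.resize(im[:,:,::-1],(800,600),interpolation=cv2.INTER_CUBIC)); cv2.imwrite(f"{n}_raw.png",im[:,:,::-1])
    print(ctrl.camera_params(n))
print(ctrl.get_obs(),ctrl.hold_point_z)
E
```

```text
pics
{'fx': 406.403494301709, 'fy': 406.403494301709, 'cx': 278.1091365773628, 'cy': 210.81114390187557, 'cam_to_world': array([[ 2.61186082e-02,  9.84124331e-01, -1.75548054e-01,
         4.38281498e-01],
       [-9.99609514e-01,  2.39667887e-02, -1.43670597e-02,
        -6.68255682e-04],
       [-9.93164985e-03,  1.75854753e-01,  9.84366024e-01,
         9.10657614e-01],
       [ 0.00000000e+00,  0.00000000e+00,  0.00000000e+00,
         1.00000000e+00]])}
{'fx': 383.1260337408631, 'fy': 383.1260337408631, 'cx': 280.88264310589534, 'cy': 210.41445453009615, 'cam_to_world': array([[ 0.88117423,  0.37350269, -0.28987535,  0.28325204],
       [-0.47274216,  0.68717513, -0.55163865, -0.53038062],
       [-0.00684338,  0.62312606,  0.78209148,  0.78727257],
       [ 0.        ,  0.        ,  0.        ,  1.        ]])}
{'clock': 0.1, 'joint_pos': array([ 8.45170335e+01,  2.05856926e+01,  6.39332777e-01, -1.63139695e-02,
       -7.01363370e+01, -1.65043719e+01]), 'qvel': array([ 0.07874685, -0.12035025,  0.15575557, -0.0367935 ,  0.06612541,
        0.0713994 ]), 'tau': array([-1.49610947e-03, -5.84163666e+01,  2.93752867e+01,  7.01557696e+00,
        1.02019671e-02, -4.32470904e-05]), 'tool_pos': array([0.25260746, 0.62543738, 0.19774173]), 'orientation': array([ 1.79916353e+02, -8.78993405e-03, -2.19928863e+01]), 'force': array([-0.27751642, -0.54839433, -0.11688888]), 'moment': array([-0.05774761, -0.00669042, -0.03513379]), 'gripper_force': 0.0, 'opening': 0.08757378994041155} 0.0188
```

View pics/top0.png

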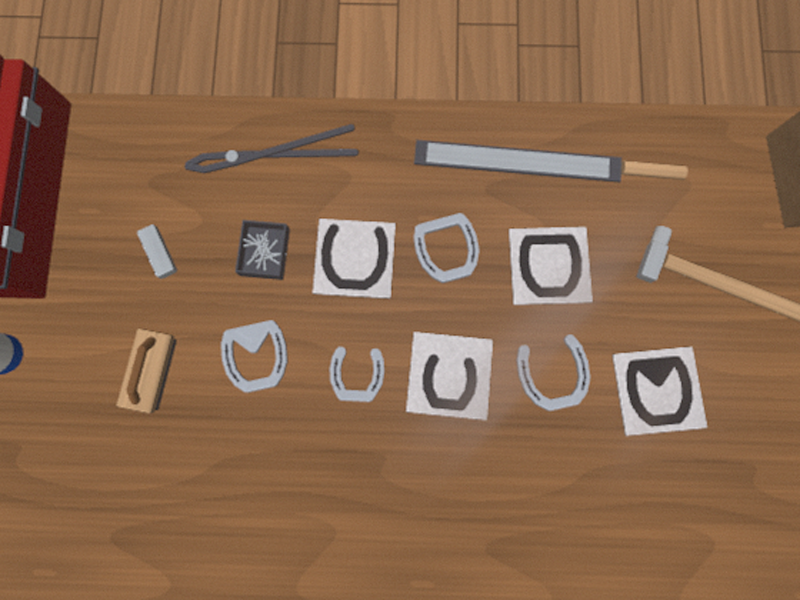

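View pics/side0.png

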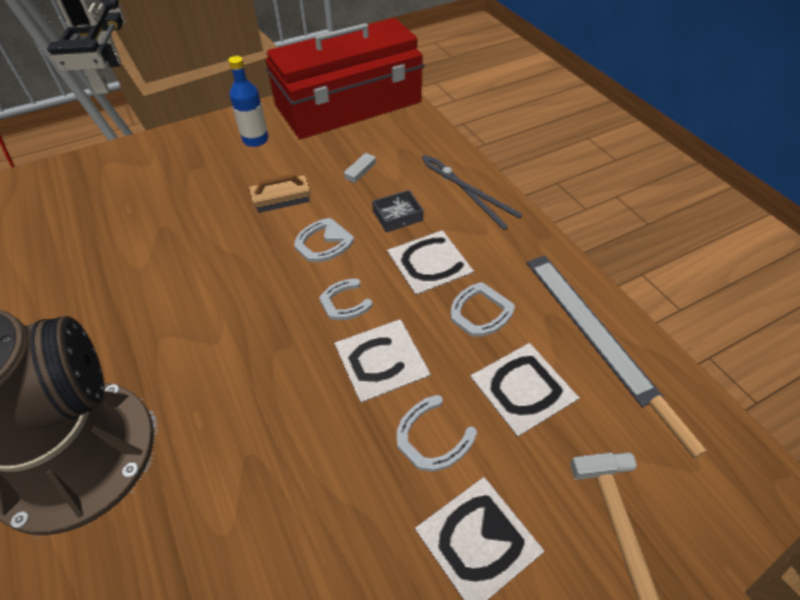

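```bash
cat > vis.py <<'E'
import cv2, numpy as np
X0,Y0=0.80,0.50
def rect(im,P,z):
    # metric view, 1 px/mm: col=(Y0-y)*1000, row=(X0-x)*1000, plane z
    T=np.linalg.inv(P['cam_to_world'])
    A=T[:3]@np.array([[0,-.001,X0],[-.001,0,Y0],[0,0,z],[0,0,1]])  # from (col,row,1)
    K=np.array([[P['fx'],0,P['cx']],[0,P['fy'],P['cy']],[0,0,1]])
    H=K@np.diag([1,-1,-1])@A
    return cv2.warpPerspective(im,H,(1000,600),flags=cv2.INTER_LINEAR|cv2.WARP_INVERSE_MAP)
w=lambda p:np.array([X0-p[1]/1000,Y0-p[0]/1000])
def blobs(m,amin,amax):
    c,_=cv2.findContours(m,cv2.RETR_EXTERNAL,cv2.CHAIN_APPROX_NONE)
    return [k for k in c if amin<cv2.contourArea(cv2.convexHull(k))<amax]
def shoemask(r):
    r=r.astype(int);R,G,B=r[...,0],r[...,1],r[...,2]
    return ((B>R+4)&(B>115)).astype(np.uint8)*255
def boards(im,P):
    r=rect(im,P,.006); out=[]
    m=(r.min(2)>165).astype(np.uint8)*255
    for k in blobs(m,11000,19000):
        h=cv2.convexHull(k);c,s,a=cv2.minAreaRect(h); a=(a+45)%90-45
        # image rotation by a (clockwise in image = clockwise in world)
        M=cv2.getRotationMatrix2D(c,a,1);M[:,2]+=100-np.array(c)
        t=cv2.warpAffine(r,M,(200,200)); d=(t.max(2)<90).astype(np.uint8)*255
        b=np.zeros_like(d);b[42:158,42:158]=255; d&=b
        out.append(dict(c=w(c),yaw=-a,size=s,tmpl=d))
    return out
E
python3 - <<'E'
from vis import *
from plant import ctrl
P=ctrl.camera_params("top"); im=cv2.imread("top_raw.png")[:,:,::-1].copy()
bs=boards(im,P); np.save("boards.npy",bs,allow_pickle=True)
for b in bs: 
    x,y,ww,h=cv2.boundingRect(b['tmpl']); print(b['c'].round(4),round(b['yaw'],1),b['size'],"sil w,h",ww,h,"toe row-100",y+h-100,"mid col",x+ww/2-100)
m=shoemask(rect(im,P,.010))
for k in blobs(m,3000,14000):
    print(w(np.array(cv2.minAreaRect(k)[0])),cv2.minAreaRect(k)[1:])
cv2.imwrite("pics/rect.png",cv2.resize(np.vstack([cv2.cvtColor(rect(im,P,.01),cv2.COLOR_RGB2BGR)[150:450],cv2.cvtColor(m,cv2.COLOR_GRAY2BGR)[150:450]]),(800,480)))
cv2.imwrite("pics/t.png",np.hstack([b['tmpl'] for b in bs]))
E
```

```text
[ 0.4714 -0.3922] 7.0 (123.83405303955078, 124.26419830322266) sil w,h 97 100 toe row-100 52 mid col 0.5
[ 0.4863 -0.0711] -4.1 (123.96568298339844, 123.28072357177734) sil w,h 76 78 toe row-100 51 mid col -2.0
[ 0.6651 -0.2293] 3.0 (123.51325225830078, 123.72349548339844) sil w,h 95 99 toe row-100 51 mid col 0.5
[0.6696 0.0841] -2.1 (123.60062408447266, 123.85044860839844) sil w,h 105 103 toe row-100 51 mid col -0.5
[0.48382919 0.07261865] ((81.13883972167969, 79.38916015625), 1.1017061471939087)
[ 0.48500574 -0.24477563] ((81.11988830566406, 114.42523956298828), 45.451141357421875)
[0.50667645 0.23229407] ((100.89482116699219, 98.22691345214844), 75.96376037597656)
[0.67627303 0.23208316] ((65.59879302978516, 56.95061111450195), 76.4295654296875)
[ 0.68718919 -0.06486487] ((101.75371551513672, 97.63651275634766), 72.89727020263672)
```

View pics/rect.png

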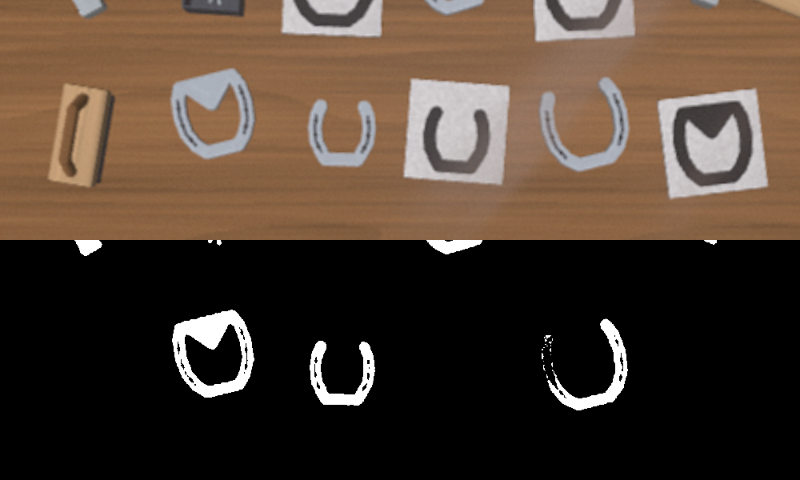

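View pics/t.png

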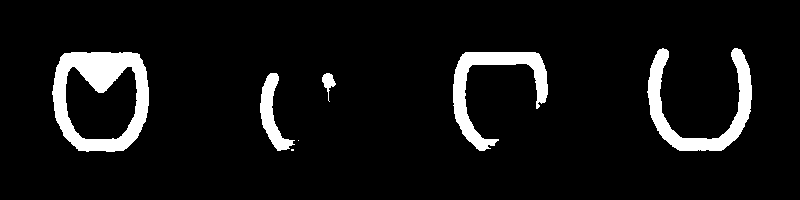

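```bash
sed -i 's/t.max(2)<90/t.max(2)<125/; s/(B>R+4)&(B>115)/(B>R-8)\&(B>105)/' vis.py
cat >> vis.py <<'E'
def shoes(im,P,tm,guess):
    m=shoemask(rect(im,P,.010)); m=cv2.morphologyEx(m,cv2.MORPH_CLOSE,np.ones((5,5),np.uint8)); out={}
    for n,g in guess.items():
        g=np.array(g); c=((Y0-g[1])*1000,(X0-g[0])*1000)
        q=np.zeros_like(m); cv2.circle(q,(int(c[0]),int(c[1])),78,255,-1); q&=m
        nb,lab,st,_=cv2.connectedComponentsWithStats(q); i=1+np.argmax(st[1:,4]); q=(lab==i).astype(np.uint8)*255
        mo=cv2.moments(q); mt=cv2.moments(tm[n],True); best=(-1,)
        for a in np.radians([-25,-12,0,12,25]):
            R=np.array([[np.cos(a),-np.sin(a)],[np.sin(a),np.cos(a)]])
            W=np.c_[R,np.array([mo['m10'],mo['m01']])/mo['m00']-R@np.array([mt['m10'],mt['m01']])/mt['m00']].astype(np.float32)
            try: r,W=cv2.findTransformECC(cv2.GaussianBlur(tm[n],(9,9),0),cv2.GaussianBlur(q,(9,9),0),W,cv2.MOTION_EUCLIDEAN,(3,200,1e-6),None,5)
            except cv2.error: continue
            if r>best[0]: best=(r,W)
        r,W=best; p=W@np.array([100,122,1])   # shoe origin = board x -22 mm
        out[n]=(w(p),-np.degrees(np.arctan2(W[1,0],W[0,0])),r)
    return out
E
cat > meas.py <<'E'
from vis import *
from plant import ctrl
P=ctrl.camera_params("top"); im=cv2.imread("top_raw.png")[:,:,::-1].copy()
bs=boards(im,P); names=["heart","small","bar","wide"]; B=dict(zip(names,bs)); np.save("boards.npy",B,allow_pickle=True)
for n,b in B.items():
    x,y,ww,h=cv2.boundingRect(b['tmpl']); print(n,b['c'].round(4),round(b['yaw'],1),"sil w,h",ww,h,"toe row-100",y+h-100,"mid col",x+ww/2-100)
S=shoes(im,P,{n:B[n]['tmpl'] for n in B},dict(heart=(.507,.232),small=(.484,.073),bar=(.687,-.065),wide=(.495,-.235)))
for n in S:
    b=B[n]; t=np.radians(b['yaw']); s=np.radians(S[n][1])
    e=np.array([np.cos(t),np.sin(t)])
    print(n,"shoe",S[n][0].round(4),round(S[n][1],1),round(S[n][2],3),"toe web",(S[n][0]-.022*np.array([np.cos(s),np.sin(s)])).round(4),"target web",(b['c']-.044*e).round(4),round(b['yaw'],1))
cv2.imwrite("pics/t2.png",np.hstack([b['tmpl'] for b in bs]))
E
python3 meas.py
```

```text
heart [ 0.4714 -0.3922] 7.0 sil w,h 99 102 toe row-100 53 mid col 1.5
small [ 0.4863 -0.0711] -4.1 sil w,h 82 82 toe row-100 53 mid col 0.0
bar [ 0.6651 -0.2293] 3.0 sil w,h 98 102 toe row-100 52 mid col 1.0
wide [0.6696 0.0841] -2.1 sil w,h 107 105 toe row-100 52 mid col -0.5
heart shoe [0.486  0.2278] 13.9 0.996 toe web [0.4647 0.2225] target web [ 0.4277 -0.3975] 7.0
small shoe [0.4735 0.0728] -1.1 0.996 toe web [0.4515 0.0732] target web [ 0.4424 -0.0679] -4.1
bar shoe [ 0.6666 -0.0708] 17.3 0.993 toe web [ 0.6456 -0.0773] target web [ 0.6211 -0.2316] 3.0
wide shoe [ 0.4706 -0.2373] 14.1 0.993 toe web [ 0.4492 -0.2426] target web [0.6257 0.0858] -2.1
```

View pics/t2.png

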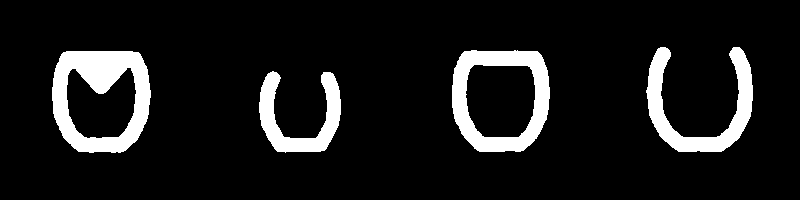

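```bash
cat > go.py <<'E'
import sys,numpy as np
from plant import ctrl
o=ctrl.get_obs(); p=o['tool_pos'];r,pt,yw=o['orientation']
print("now",(p*1000).round(1),o['orientation'].round(2),"F",o['force'].round(1),round(o['clock'],1),"open",round(o['opening']*1000,1),o['gripper_force'])
from scipy.spatial.transform import Rotation as Ro
Rc=Ro.from_euler('xyz',[180,0,yw],degrees=True)
a=list(map(float,sys.argv[1:]))
for i in range(0,len(a),4):   # targets in mm, deg ; all relative to the present pose
    d=Rc.inv().apply(np.array(a[i:i+3])-p*1000); print("delta",d.round(1),"ang z",round(-((a[i+3]-yw+180)%360-180),1))
E
python3 go.py 464.7 222.5 100 -76.1
```

```text
now [252.6 625.4 197.7] [ 1.7992e+02 -1.0000e-02 -2.1990e+01] F [-0.3 -0.5 -0.1] 0.1 open 87.6 0.0
delta [347.6 294.2  97.7] ang z 54.1
```

>>> apply_moves(deltas=[{"fingers":40,"delta_pos":[348,294,98],"angular":[0,0,54]},{"fingers":40,"delta_pos":[348,294,98],"angular":[0,0,54]},{"fingers":40,"delta_pos":[348,294,98],"angular":[0,0,54]},{"fingers":40,"delta_pos":[348,294,98],"angular":[0,0,54]},{"fingers":40,"delta_pos":[348,294,98],"angular":[0,0,54]},{"fingers":40,"delta_pos":[348,294,98],"angular":[0,0,54]},{"fingers":40,"delta_pos":[348,294,98],"angular":[0,0,54]},{"fingers":40,"delta_pos":[348,294,98],"angular":[0,0,54]},{"fingers":40,"delta_pos":[348,294,98],"angular":[0,0,54]},{"fingers":40,"delta_pos":[348,294,98],"angular":[0,0,54]}])

```text
clock: 1.1
tool_pos: [0.4654, 0.2189, 0.0992]
orientation: [179.9, -0.1, -76.2]
force: [-0.4, -0.1, 0.4]
opening: 0.0401
gripper_force: 0.0
```

>>> apply_moves(deltas=[{"fingers":40,"delta_pos":[0,0,0],"angular":[0,0,0]},{"fingers":40,"delta_pos":[0,0,0],"angular":[0,0,0]},{"fingers":40,"delta_pos":[0,0,0],"angular":[0,0,0]},{"fingers":40,"delta_pos":[0,0,0],"angular":[0,0,0]}])

```text
clock: 1.5
tool_pos: [0.4651, 0.224, 0.1008]
orientation: [-180.0, 0.0, -75.9]
force: [-1.1, -0.0, 0.2]
opening: 0.0401
gripper_force: 0.0
```

```bash
python3 go.py 464.7 222.5 4 -76.1
python3 - <<'E'
from plant import ctrl
import cv2
im=ctrl.snapshot("top"); cv2.imwrite("pics/top1.png",cv2.resize(im[:,:,::-1],(800,600)))
E
```

```text
now [465.1 224.  100.8] [-1.7998e+02  1.0000e-02 -7.5900e+01] F [-1.1 -0.   0.2] 1.5 open 40.1 0.0
delta [ 1.4  0.8 96.8] ang z 0.2
```

>>> apply_moves(deltas=[{"fingers":40,"delta_pos":[1,1,40],"angular":[0,0,0]},{"fingers":40,"delta_pos":[1,1,70],"angular":[0,0,0]},{"fingers":40,"delta_pos":[1,1,85],"angular":[0,0,0]},{"fingers":40,"delta_pos":[1,1,92],"angular":[0,0,0]},{"fingers":40,"delta_pos":[1,1,96],"angular":[0,0,0]},{"fingers":40,"delta_pos":[1,1,96],"angular":[0,0,0]},{"fingers":40,"delta_pos":[1,1,96],"angular":[0,0,0]}])

```text
clock: 2.25
tool_pos: [0.4651, 0.2224, 0.0054]
orientation: [-179.9, 0.0, -76.0]
force: [0.4, -0.5, 1.3]
opening: 0.04
gripper_force: 0.0
```

>>> apply_moves(deltas=[{"fingers":6,"delta_pos":[0,0,0],"angular":[0,0,0]},{"fingers":6,"delta_pos":[0,0,0],"angular":[0,0,0]},{"fingers":6,"delta_pos":[0,0,0],"angular":[0,0,0]},{"fingers":6,"delta_pos":[0,0,0],"angular":[0,0,0]},{"fingers":6,"delta_pos":[0,0,0],"angular":[0,0,0]},{"fingers":6,"delta_pos":[0,0,0],"angular":[0,0,0]},{"fingers":6,"delta_pos":[0,0,0],"angular":[0,0,0]},{"fingers":6,"delta_pos":[0,0,0],"angular":[0,0,0]}])

```text
clock: 3.05
tool_pos: [0.4646, 0.2217, 0.0045]
orientation: [180.0, -0.0, -76.0]
force: [-0.2, 0.2, 0.1]
opening: 0.0062
gripper_force: 0.0
```

```bash
python3 go.py 464.7 222.5 80 -76.1 427.7 -397.5 60 -83
```

```text
now [464.6 221.7   4.5] [179.99  -0.   -75.99] F [-0.2  0.2  0.1] 3.0 open 6.2 0.0
delta [ -0.7  -0.3 -75.5] ang z 0.1
delta [591.9 185.7 -55.5] ang z 7.0
```

Run:
```python
from plant import ctrl
import cv2,numpy as np
s=ctrl.snapshot("side"); t=ctrl.snapshot("top")
a=cv2.resize(s[110:260,160:310,::-1],(400,400)); b=cv2.resize(t[200:300,120:220,::-1],(400,400))
cv2.imwrite("pics/g1.png",np.hstack([a,b]))
```

```text
(no output)
```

View pics/g1.png

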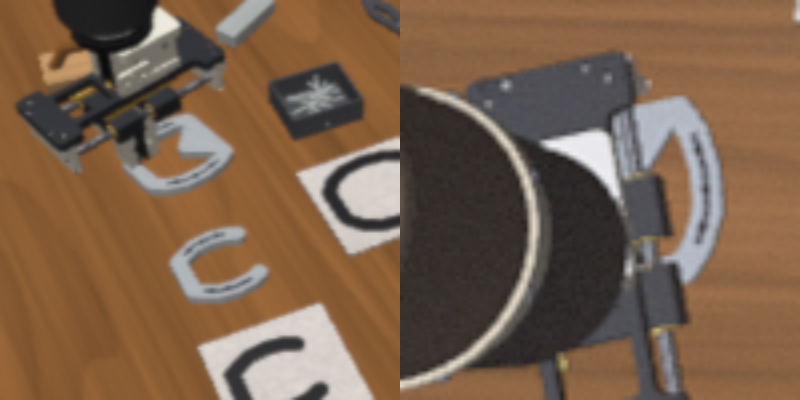

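Run:
```python
from plant import ctrl
import cv2,numpy as np
s=ctrl.snapshot("side")
P=ctrl.camera_params("side");T=np.linalg.inv(P['cam_to_world'])
def pr(p):
    q=T@np.append(p,1);return np.array([P['cx']+P['fx']*q[0]/-q[2],P['cy']-P['fy']*q[1]/-q[2]])
im=s[:,:,::-1].copy()
o=np.array([195,130]);k=8
a=cv2.resize(im[130:204,195:280],None,fx=k,fy=k,interpolation=cv2.INTER_CUBIC)
t=np.radians(13.9);e=np.array([np.cos(t),np.sin(t),0]);O=np.array([.486,.2278,.01])
for p,c in [(ctrl.get_obs()['tool_pos'],(0,0,255)),(O-.022*e,(0,255,0)),(O-.03*e,(255,255,0)),(O-.014*e,(255,255,0))]:
    cv2.circle(a,tuple(((pr(p)-o+.5)*k).astype(int).tolist()),4,c,-1)
cv2.imwrite("pics/g2.png",a)
```

```text
(no output)
```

View pics/g2.png

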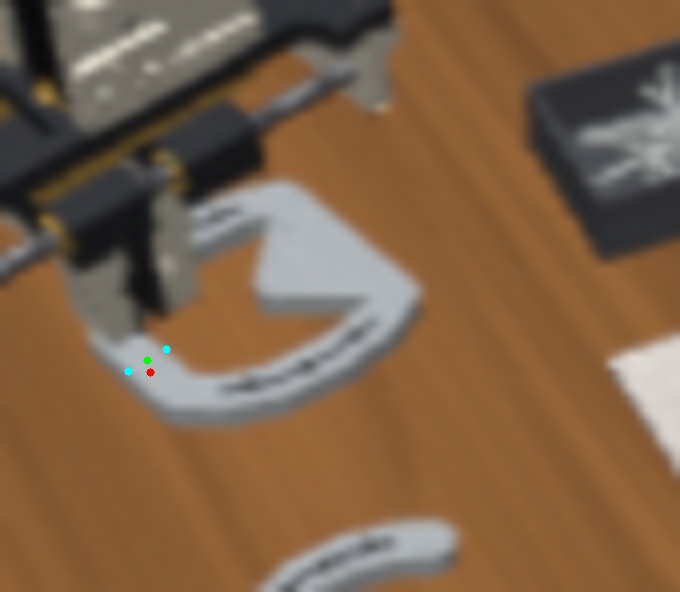

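>>> apply_moves(deltas=[{"fingers":40,"delta_pos":[0,0,0],"angular":[0,0,0]},{"fingers":40,"delta_pos":[0,0,0],"angular":[0,0,0]},{"fingers":40,"delta_pos":[0,0,0],"angular":[0,0,0]},{"fingers":40,"delta_pos":[0,0,0],"angular":[0,0,0]},{"fingers":40,"delta_pos":[0,0,0],"angular":[0,0,0]},{"fingers":40,"delta_pos":[0,0,1],"angular":[0,0,0]},{"fingers":40,"delta_pos":[0,0,2],"angular":[0,0,0]},{"fingers":40,"delta_pos":[0,0,3],"angular":[0,0,0]},{"fingers":40,"delta_pos":[0,0,4],"angular":[0,0,0]},{"fingers":40,"delta_pos":[0,0,4],"angular":[0,0,0]}])

```text
clock: 4.2
tool_pos: [0.4645, 0.2216, 0.0004]
orientation: [180.0, -0.0, -76.0]
force: [-0.5, 0.7, 0.4]
opening: 0.0399
gripper_force: 0.0
```

>>> apply_moves(deltas=[{"fingers":40,"delta_pos":[0,0,1],"angular":[0,0,0]},{"fingers":40,"delta_pos":[0,0,2],"angular":[0,0,0]},{"fingers":40,"delta_pos":[0,0,3],"angular":[0,0,0]},{"fingers":40,"delta_pos":[0,0,3],"angular":[0,0,0]}])

```text
clock: 4.6
tool_pos: [0.4645, 0.2216, -0.0026]
orientation: [180.0, -0.0, -76.0]
force: [0.9, -0.0, 0.4]
opening: 0.04
gripper_force: 0.0
```

Run:
```python
from plant import ctrl
import cv2,numpy as np
s=ctrl.snapshot("side")
print(ctrl.get_obs()['tool_pos'],ctrl.get_obs()['force'])
a=cv2.resize(s[130:204,195:280,::-1],None,fx=7,fy=7,interpolation=cv2.INTER_CUBIC)
cv2.imwrite("pics/g3.png",a)
```

```text
[ 0.4645607   0.22166301 -0.00253565] [ 0.52342756 -0.32971022  0.7109402 ]
```

View pics/g3.png

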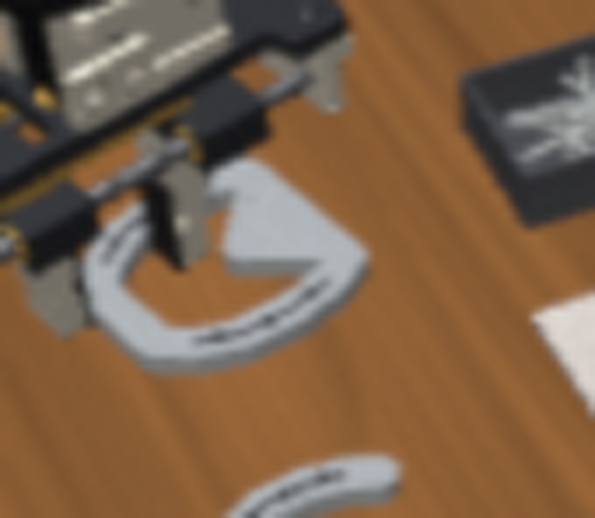

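Run:
```python
from plant import ctrl
import numpy as np
P=ctrl.camera_params("side");C=P['cam_to_world']
def bp(u,v,z):
    d=C[:3,:3]@np.array([(u-P['cx'])/P['fx'],-(v-P['cy'])/P['fy'],-1]);o=C[:3,3];return (o+d*(z-o[2])/d[2])*1000
for z in (0,.005,.01,.015,.02,.03):
    print(z,[bp(195+x/7-.5,130+y/7-.5,z)[:2].round(1) for x,y in((65,332),(180,265))])
```

```text
0 [array([440.7, 235.8]), array([496.2, 248.9])]
0.005 [array([439.7, 231. ]), array([494.9, 243.9])]
0.01 [array([438.7, 226.1]), array([493.5, 239. ])]
0.015 [array([437.7, 221.2]), array([492.1, 234. ])]
0.02 [array([436.7, 216.4]), array([490.8, 229.1])]
0.03 [array([434.7, 206.6]), array([488.1, 219.2])]
```

>>> apply_moves(deltas=[{"fingers":40,"delta_pos":[0,0,2],"angular":[0,0,0]},{"fingers":40,"delta_pos":[0,0,4],"angular":[0,0,0]},{"fingers":40,"delta_pos":[0,0,6],"angular":[0,0,0]},{"fingers":40,"delta_pos":[0,0,8],"angular":[0,0,0]},{"fingers":40,"delta_pos":[0,0,8],"angular":[0,0,0]}])

```text
clock: 5.15
tool_pos: [0.4644, 0.2216, -0.0108]
orientation: [180.0, -0.0, -76.0]
force: [0.9, 0.1, -0.2]
opening: 0.0399
gripper_force: 0.0
```

>>> apply_moves(deltas=[{"fingers":40,"delta_pos":[0,0,1],"angular":[0,0,0]},{"fingers":40,"delta_pos":[0,0,2],"angular":[0,0,0]},{"fingers":40,"delta_pos":[0,0,3],"angular":[0,0,0]},{"fingers":40,"delta_pos":[0,0,3],"angular":[0,0,0]}])

```text
clock: 5.55
tool_pos: [0.4646, 0.2217, -0.0136]
orientation: [180.0, -0.0, -76.0]
force: [-0.7, 0.7, 0.2]
opening: 0.0399
gripper_force: 0.0
```

>>> apply_moves(deltas=[{"fingers":40,"delta_pos":[0,0,1],"angular":[0,0,0]},{"fingers":40,"delta_pos":[0,0,2],"angular":[0,0,0]},{"fingers":40,"delta_pos":[0,0,2],"angular":[0,0,0]}])

```text
clock: 5.85
tool_pos: [0.4646, 0.2217, -0.0156]
orientation: [180.0, -0.0, -76.0]
force: [-0.3, 0.6, 0.3]
opening: 0.0398
gripper_force: 0.0
```

>>> apply_moves(deltas=[{"fingers":6,"delta_pos":[0,0,0],"angular":[0,0,0]},{"fingers":6,"delta_pos":[0,0,0],"angular":[0,0,0]},{"fingers":6,"delta_pos":[0,0,0],"angular":[0,0,0]},{"fingers":6,"delta_pos":[0,0,0],"angular":[0,0,0]},{"fingers":6,"delta_pos":[0,0,0],"angular":[0,0,0]},{"fingers":6,"delta_pos":[0,0,0],"angular":[0,0,0]},{"fingers":6,"delta_pos":[0,0,0],"angular":[0,0,0]},{"fingers":6,"delta_pos":[0,0,0],"angular":[0,0,0]}])

```text
clock: 6.65
tool_pos: [0.4646, 0.2218, -0.0154]
orientation: [-180.0, 0.0, -76.0]
force: [0.0, -0.1, 0.5]
opening: 0.0061
gripper_force: 0.0
```

Run:
```python
from plant import ctrl
import cv2,numpy as np
s=ctrl.snapshot("side")
print(ctrl.get_obs()['tool_pos'],ctrl.get_obs()['force'])
a=cv2.resize(s[130:204,195:280,::-1],None,fx=7,fy=7,interpolation=cv2.INTER_CUBIC)
cv2.imwrite("pics/g4.png",a)
```

```text
[ 0.46461157  0.22172317 -0.01545852] [-0.34777878  0.00932779 -0.34052589]
```

View pics/g4.png

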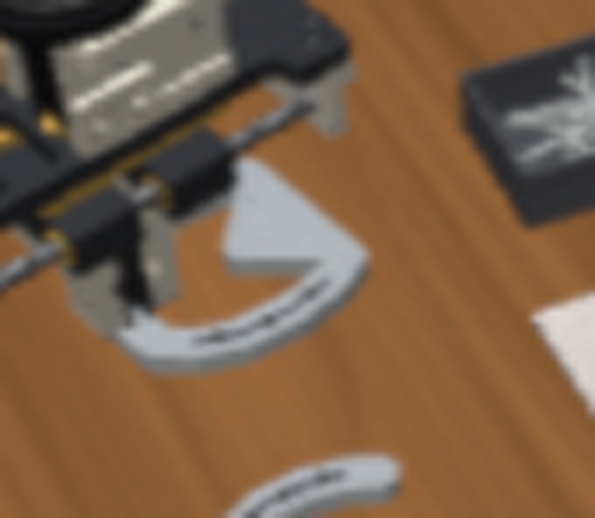

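Run:
```python
from plant import ctrl
import numpy as np
P=ctrl.camera_params("side");C=P['cam_to_world']
def bp(u,v,z):
    d=C[:3,:3]@np.array([(u-P['cx'])/P['fx'],-(v-P['cy'])/P['fy'],-1]);o=C[:3,3];return (o+d*(z-o[2])/d[2])*1000
for z in (0,.005,.01,.015,.02,.03):
    print(z,[bp(195+x/7-.5,130+y/7-.5,z)[:2].round(1) for x,y in((110,335),(165,300),(137,318))])
```

```text
0 [array([456. , 225.6]), array([483.1, 233.2]), array([469.2, 229.2])]
0.005 [array([454.9, 220.8]), array([481.8, 228.3]), array([468. , 224.4])]
0.01 [array([453.8, 216. ]), array([480.5, 223.5]), array([466.8, 219.5])]
0.015 [array([452.7, 211.2]), array([479.3, 218.6]), array([465.7, 214.7])]
0.02 [array([451.6, 206.4]), array([478. , 213.8]), array([464.5, 209.9])]
0.03 [array([449.4, 196.8]), array([475.5, 204.1]), array([462.1, 200.2])]
```

>>> apply_moves(deltas=[{"fingers":40,"delta_pos":[0,0,0],"angular":[0,0,0]},{"fingers":40,"delta_pos":[0,0,0],"angular":[0,0,0]},{"fingers":40,"delta_pos":[0,0,0],"angular":[0,0,0]},{"fingers":40,"delta_pos":[0,0,0],"angular":[0,0,0]},{"fingers":40,"delta_pos":[0,0,1],"angular":[0,0,0]},{"fingers":40,"delta_pos":[0,0,2],"angular":[0,0,0]},{"fingers":40,"delta_pos":[0,0,3],"angular":[0,0,0]},{"fingers":40,"delta_pos":[0,0,4],"angular":[0,0,0]},{"fingers":40,"delta_pos":[0,0,4],"angular":[0,0,0]}])

```text
clock: 7.6
tool_pos: [0.4645, 0.2216, -0.0196]
orientation: [180.0, -0.0, -76.0]
force: [-0.2, -0.5, 0.5]
opening: 0.04
gripper_force: 0.0
```

>>> apply_moves(deltas=[{"fingers":40,"delta_pos":[0,0,1],"angular":[0,0,0]},{"fingers":40,"delta_pos":[0,0,2],"angular":[0,0,0]},{"fingers":40,"delta_pos":[0,0,2],"angular":[0,0,0]}])

```text
clock: 7.9
tool_pos: [0.4645, 0.2217, -0.0216]
orientation: [180.0, -0.0, -76.0]
force: [0.4, 0.4, -0.3]
opening: 0.0398
gripper_force: 0.0
```

>>> apply_moves(deltas=[{"fingers":40,"delta_pos":[0,0,1],"angular":[0,0,0]},{"fingers":40,"delta_pos":[0,0,2],"angular":[0,0,0]},{"fingers":40,"delta_pos":[0,0,2],"angular":[0,0,0]}])

```text
clock: 8.2
tool_pos: [0.4646, 0.2217, -0.0236]
orientation: [180.0, -0.0, -76.0]
force: [-0.4, -0.6, 0.6]
opening: 0.0398
gripper_force: 0.0
```

>>> apply_moves(deltas=[{"fingers":10,"delta_pos":[0,0,0],"angular":[0,0,0]},{"fingers":10,"delta_pos":[0,0,0],"angular":[0,0,0]},{"fingers":10,"delta_pos":[0,0,0],"angular":[0,0,0]},{"fingers":10,"delta_pos":[0,0,0],"angular":[0,0,0]},{"fingers":10,"delta_pos":[0,0,0],"angular":[0,0,0]},{"fingers":10,"delta_pos":[0,0,0],"angular":[0,0,0]}])

```text
clock: 8.8
tool_pos: [0.4645, 0.2216, -0.0234]
orientation: [180.0, -0.0, -76.0]
force: [-1.1, -0.4, 0.6]
opening: 0.0152
gripper_force: 30.0
```

>>> apply_moves(deltas=[{"fingers":36,"delta_pos":[0,0,0],"angular":[0,0,0]},{"fingers":36,"delta_pos":[0,0,0],"angular":[0,0,0]},{"fingers":36,"delta_pos":[0,0,0],"angular":[0,0,0]},{"fingers":36,"delta_pos":[0,0,0],"angular":[0,0,0]},{"fingers":36,"delta_pos":[0,0,1],"angular":[0,0,0]},{"fingers":36,"delta_pos":[0,0,2],"angular":[0,0,0]},{"fingers":36,"delta_pos":[0,0,2],"angular":[0,0,0]}])

```text
clock: 9.5
tool_pos: [0.4645, 0.2216, -0.0256]
orientation: [180.0, -0.0, -76.0]
force: [-0.7, 0.2, 0.1]
opening: 0.0361
gripper_force: 0.0
```

>>> apply_moves(deltas=[{"fingers":36,"delta_pos":[0,0,1],"angular":[0,0,0]},{"fingers":36,"delta_pos":[0,0,2],"angular":[0,0,0]},{"fingers":36,"delta_pos":[0,0,2],"angular":[0,0,0]}])

```text
clock: 9.8
tool_pos: [0.4646, 0.2217, -0.0276]
orientation: [180.0, -0.0, -76.0]
force: [-0.9, -0.1, -0.6]
opening: 0.0362
gripper_force: 0.0
```

>>> apply_moves(deltas=[{"fingers":36,"delta_pos":[0,0,1],"angular":[0,0,0]},{"fingers":36,"delta_pos":[0,0,1],"angular":[0,0,0]}])

```text
clock: 10.0
tool_pos: [0.4647, 0.2218, -0.0277]
orientation: [-180.0, -0.0, -76.0]
force: [-2.9, -1.1, 9.9]
opening: 0.0362
gripper_force: 5.1
```

>>> apply_moves(deltas=[{"fingers":36,"delta_pos":[0,0,-3],"angular":[0,0,0]},{"fingers":36,"delta_pos":[0,0,-3],"angular":[0,0,0]},{"fingers":6,"delta_pos":[0,0,-3],"angular":[0,0,0]},{"fingers":6,"delta_pos":[0,0,-3],"angular":[0,0,0]},{"fingers":6,"delta_pos":[0,0,-3],"angular":[0,0,0]},{"fingers":6,"delta_pos":[0,0,-3],"angular":[0,0,0]},{"fingers":6,"delta_pos":[0,0,-3],"angular":[0,0,0]},{"fingers":6,"delta_pos":[0,0,-3],"angular":[0,0,0]}])

```text
clock: 10.8
tool_pos: [0.4645, 0.2216, -0.0256]
orientation: [180.0, -0.0, -76.0]
force: [-0.3, -1.0, -0.1]
opening: 0.0151
gripper_force: 30.0
```

```bash
python3 go.py 464.7 222.5 55 -76.1 427.7 -397.5 55 -83
```

```text
now [464.5 221.6 -25.6] [ 1.7999e+02 -1.0000e-02 -7.5990e+01] F [-0.3 -1.  -0.1] 10.8 open 15.1 29.999788999557495
delta [ -0.8  -0.4 -80.6] ang z 0.1
delta [591.8 185.6 -80.6] ang z 7.0
```

>>> apply_moves(deltas=[{"fingers":6,"delta_pos":[0,0,-10],"angular":[0,0,0]},{"fingers":6,"delta_pos":[0,0,-30],"angular":[0,0,0]},{"fingers":6,"delta_pos":[0,0,-60],"angular":[0,0,0]},{"fingers":6,"delta_pos":[0,0,-80],"angular":[0,0,0]},{"fingers":6,"delta_pos":[25,8,-80],"angular":[0,0,1]},{"fingers":6,"delta_pos":[60,19,-80],"angular":[0,0,1]},{"fingers":6,"delta_pos":[100,31,-80],"angular":[0,0,2]},{"fingers":6,"delta_pos":[140,44,-80],"angular":[0,0,2]},{"fingers":6,"delta_pos":[180,56,-80],"angular":[0,0,3]},{"fingers":6,"delta_pos":[220,69,-80],"angular":[0,0,3]}])

```text
clock: 11.8
tool_pos: [0.4505, -0.0099, 0.0553]
orientation: [-180.0, 0.0, -79.0]
force: [1.3, -1.3, -1.9]
opening: 0.0159
gripper_force: 30.0
```

```bash
python3 go.py 427.7 -397.5 55 -83
```

```text
now [450.5  -9.9  55.3] [-1.7997e+02  1.0000e-02 -7.8990e+01] F [ 1.3 -1.3 -1.9] 11.8 open 15.9 30.018011927604675
delta [3.761e+02 9.640e+01 3.000e-01] ang z 4.0
```

>>> apply_moves(deltas=[{"fingers":6,"delta_pos":[40,10,0],"angular":[0,0,1]},{"fingers":6,"delta_pos":[80,20,0],"angular":[0,0,1]},{"fingers":6,"delta_pos":[120,31,0],"angular":[0,0,2]},{"fingers":6,"delta_pos":[160,41,0],"angular":[0,0,2]},{"fingers":6,"delta_pos":[200,51,0],"angular":[0,0,3]},{"fingers":6,"delta_pos":[240,61,0],"angular":[0,0,3]},{"fingers":6,"delta_pos":[280,72,0],"angular":[0,0,4]},{"fingers":6,"delta_pos":[320,82,0],"angular":[0,0,4]},{"fingers":6,"delta_pos":[355,91,0],"angular":[0,0,4]},{"fingers":6,"delta_pos":[376,96,0],"angular":[0,0,4]}])

```text
clock: 12.8
tool_pos: [0.4277, -0.3982, 0.0549]
orientation: [180.0, -0.0, -83.1]
force: [0.2, 0.8, -1.5]
opening: 0.0154
gripper_force: 30.0
```

>>> apply_moves(deltas=[{"fingers":6,"delta_pos":[0,0,20],"angular":[0,0,0]},{"fingers":6,"delta_pos":[0,0,45],"angular":[0,0,0]},{"fingers":6,"delta_pos":[0,0,55],"angular":[0,0,0]},{"fingers":6,"delta_pos":[0,0,55],"angular":[0,0,0]},{"fingers":6,"delta_pos":[0,0,55],"angular":[0,0,0]}])

```text
clock: 13.3
tool_pos: [0.429, -0.396, 0.0004]
orientation: [-180.0, -0.0, -82.9]
force: [-0.5, -0.6, -1.8]
opening: 0.0154
gripper_force: 30.0
```

```bash
python3 go.py 427.7 -397.5 -19.5 -83
python3 - <<'E'
from plant import ctrl
import cv2,numpy as np
s=ctrl.snapshot("side")
cv2.imwrite("pics/p1.png",cv2.resize(s[300:420,250:410,::-1],None,fx=5,fy=5,interpolation=cv2.INTER_CUBIC))
E
```

```text
now [ 4.29e+02 -3.96e+02  4.00e-01] [-1.7999e+02 -3.0000e-02 -8.2950e+01] F [-0.5 -0.6 -1.8] 13.3 open 15.4 30.015494227409363
delta [ 1.4  1.5 19.9] ang z 0.1
```

View pics/p1.png

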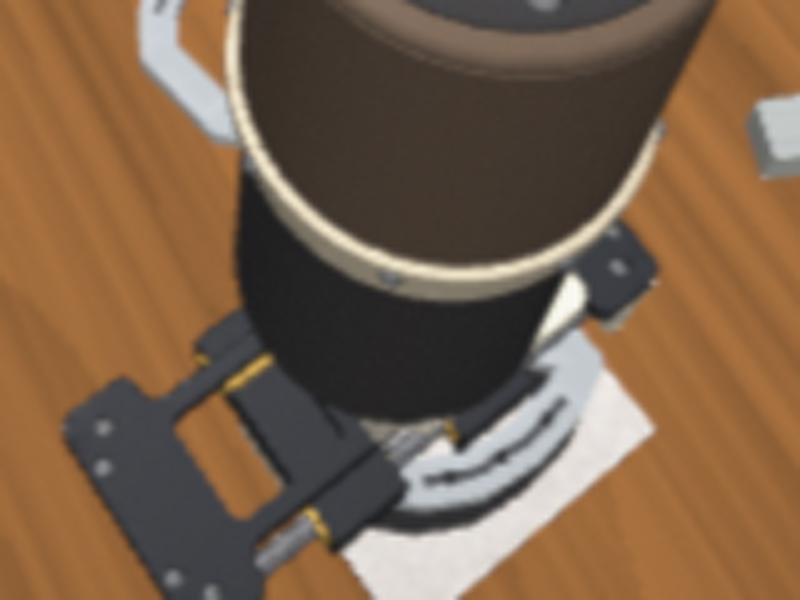

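>>> apply_moves(deltas=[{"fingers":6,"delta_pos":[1,1,10],"angular":[0,0,0]},{"fingers":6,"delta_pos":[1,1,17],"angular":[0,0,0]},{"fingers":6,"delta_pos":[1,1,20],"angular":[0,0,0]},{"fingers":6,"delta_pos":[1,1,20],"angular":[0,0,0]},{"fingers":6,"delta_pos":[1,1,20],"angular":[0,0,0]},{"fingers":36,"delta_pos":[1,1,20],"angular":[0,0,0]},{"fingers":36,"delta_pos":[1,1,20],"angular":[0,0,0]},{"fingers":36,"delta_pos":[1,1,20],"angular":[0,0,0]},{"fingers":36,"delta_pos":[1,1,20],"angular":[0,0,0]}])

```text
clock: 14.25
tool_pos: [0.4277, -0.397, -0.0206]
orientation: [180.0, 0.0, -83.0]
force: [-0.3, 0.3, 0.0]
opening: 0.0348
gripper_force: 0.0
```

```bash
python3 go.py 449.2 -242.6 40 -75.9
```

```text
now [ 427.7 -397.   -20.6] [180.     0.   -82.99] F [-0.3  0.3  0. ] 14.2 open 34.8 0.0
delta [-150.6  -40.2  -60.6] ang z -7.1
```

Lift, then travel to the wide shoe.

>>> apply_moves(deltas=[{"fingers":36,"delta_pos":[0,0,-20],"angular":[0,0,0]},{"fingers":36,"delta_pos":[0,0,-60],"angular":[0,0,0]},{"fingers":36,"delta_pos":[-45,-12,-60],"angular":[0,0,-2]},{"fingers":36,"delta_pos":[-90,-24,-60],"angular":[0,0,-4]},{"fingers":36,"delta_pos":[-130,-35,-60],"angular":[0,0,-7]},{"fingers":36,"delta_pos":[-151,-40,-60],"angular":[0,0,-7]},{"fingers":36,"delta_pos":[-151,-40,-60],"angular":[0,0,-7]},{"fingers":36,"delta_pos":[-151,-40,-60],"angular":[0,0,-7]},{"fingers":36,"delta_pos":[-151,-40,-60],"angular":[0,0,-7]}])

```text
clock: 15.15
tool_pos: [0.449, -0.2427, 0.0395]
orientation: [180.0, -0.0, -76.0]
force: [-0.1, -0.2, -0.4]
opening: 0.0362
gripper_force: 0.0
```

```bash
python3 go.py 449.2 -242.6 -25.5 -75.9
```

```text
now [ 449.  -242.7   39.5] [180.    -0.   -76.01] F [-0.1 -0.2 -0.4] 15.2 open 36.2 0.0
delta [-0.  -0.2 65. ] ang z -0.1
```

>>> apply_moves(deltas=[{"fingers":36,"delta_pos":[0,0,25],"angular":[0,0,0]},{"fingers":36,"delta_pos":[0,0,50],"angular":[0,0,0]},{"fingers":36,"delta_pos":[0,0,60],"angular":[0,0,0]},{"fingers":36,"delta_pos":[0,0,65],"angular":[0,0,0]},{"fingers":36,"delta_pos":[0,0,65],"angular":[0,0,0]},{"fingers":6,"delta_pos":[0,0,65],"angular":[0,0,0]},{"fingers":6,"delta_pos":[0,0,65],"angular":[0,0,0]},{"fingers":6,"delta_pos":[0,0,65],"angular":[0,0,0]},{"fingers":6,"delta_pos":[0,0,65],"angular":[0,0,0]},{"fingers":6,"delta_pos":[0,0,65],"angular":[0,0,0]}])

```text
clock: 16.15
tool_pos: [0.4492, -0.2423, -0.0248]
orientation: [-180.0, -0.0, -76.0]
force: [-1.8, 1.5, 6.8]
opening: 0.0156
gripper_force: 30.0
```

```bash
python3 go.py 449 -242.6 55 -75.9 625.7 85.8 55 -92.1
```

```text
now [ 449.2 -242.3  -24.8] [-1.7996e+02 -3.0000e-02 -7.5970e+01] F [-1.8  1.5  6.8] 16.1 open 15.6 30.001214146614075
delta [  0.3   0.3 -79.8] ang z -0.1
delta [-275.5 -250.7  -79.8] ang z 16.1
```

>>> apply_moves(deltas=[{"fingers":6,"delta_pos":[0,0,-10],"angular":[0,0,0]},{"fingers":6,"delta_pos":[0,0,-35],"angular":[0,0,0]},{"fingers":6,"delta_pos":[0,0,-65],"angular":[0,0,0]},{"fingers":6,"delta_pos":[0,0,-80],"angular":[0,0,0]},{"fingers":6,"delta_pos":[-20,-18,-80],"angular":[0,0,2]},{"fingers":6,"delta_pos":[-47,-43,-80],"angular":[0,0,4]},{"fingers":6,"delta_pos":[-76,-69,-80],"angular":[0,0,6]},{"fingers":6,"delta_pos":[-105,-96,-80],"angular":[0,0,8]},{"fingers":6,"delta_pos":[-134,-122,-80],"angular":[0,0,10]},{"fingers":6,"delta_pos":[-163,-148,-80],"angular":[0,0,12]}])

```text
clock: 17.15
tool_pos: [0.5535, -0.0466, 0.0552]
orientation: [-180.0, 0.0, -88.1]
force: [1.1, -0.3, -0.9]
opening: 0.0153
gripper_force: 30.0
```

```bash
python3 go.py 625.7 85.8 55 -92.1
```

```text
now [553.5 -46.6  55.2] [-1.7998e+02  1.0000e-02 -8.8070e+01] F [ 1.1 -0.3 -0.9] 17.1 open 15.3 30.00215917825699
delta [-129.9  -76.6    0.2] ang z 4.0
```

>>> apply_moves(deltas=[{"fingers":6,"delta_pos":[-35,-21,0],"angular":[0,0,1]},{"fingers":6,"delta_pos":[-70,-42,0],"angular":[0,0,2]},{"fingers":6,"delta_pos":[-105,-62,0],"angular":[0,0,3]},{"fingers":6,"delta_pos":[-125,-73,0],"angular":[0,0,4]},{"fingers":6,"delta_pos":[-130,-77,15],"angular":[0,0,4]},{"fingers":6,"delta_pos":[-130,-77,40],"angular":[0,0,4]},{"fingers":6,"delta_pos":[-130,-77,55],"angular":[0,0,4]},{"fingers":6,"delta_pos":[-130,-77,60],"angular":[0,0,4]},{"fingers":6,"delta_pos":[-130,-77,60],"angular":[0,0,4]},{"fingers":6,"delta_pos":[-130,-77,60],"angular":[0,0,4]}])

```text
clock: 18.15
tool_pos: [0.6258, 0.0842, -0.0047]
orientation: [-180.0, 0.0, -92.0]
force: [0.4, -1.0, -0.9]
opening: 0.0155
gripper_force: 30.0
```

```bash
python3 go.py 625.7 85.8 -19.5 -92.1
```

```text
now [625.8  84.2  -4.7] [-1.7996e+02  1.0000e-02 -9.2000e+01] F [ 0.4 -1.  -0.9] 18.1 open 15.5 30.003515481948853
delta [-1.6  0.2 14.8] ang z 0.1
```

>>> apply_moves(deltas=[{"fingers":6,"delta_pos":[-1,0,8],"angular":[0,0,0]},{"fingers":6,"delta_pos":[-1,0,12],"angular":[0,0,0]},{"fingers":6,"delta_pos":[-1,0,14],"angular":[0,0,0]},{"fingers":6,"delta_pos":[-1,0,14],"angular":[0,0,0]}])

```text
clock: 18.55
tool_pos: [0.6254, 0.0854, -0.0187]
orientation: [-180.0, -0.0, -92.0]
force: [-2.7, 0.7, 6.0]
opening: 0.0152
gripper_force: 30.0
```

Contact. Release, lift and go to the small shoe.

>>> apply_moves(deltas=[{"fingers":36,"delta_pos":[0,0,-1],"angular":[0,0,0]},{"fingers":36,"delta_pos":[0,0,-1],"angular":[0,0,0]},{"fingers":36,"delta_pos":[0,0,-1],"angular":[0,0,0]},{"fingers":36,"delta_pos":[0,0,-1],"angular":[0,0,0]},{"fingers":36,"delta_pos":[0,0,-20],"angular":[0,0,0]},{"fingers":36,"delta_pos":[0,0,-60],"angular":[0,0,0]},{"fingers":36,"delta_pos":[0,0,-60],"angular":[0,0,0]}])

```text
clock: 19.25
tool_pos: [0.629, 0.0864, 0.0457]
orientation: [-179.6, 0.1, -91.9]
force: [0.9, 1.0, 0.2]
opening: 0.036
gripper_force: 0.0
```

```bash
python3 go.py 451.5 73.2 40 -91.1
```

```text
now [629.   86.4  45.7] [-1.7956e+02  1.3000e-01 -9.1920e+01] F [0.9 1.  0.2] 19.2 open 36.0 0.0
delta [ 19.2 177.    5.7] ang z -0.8
```

>>> apply_moves(deltas=[{"fingers":36,"delta_pos":[5,45,0],"angular":[0,0,0]},{"fingers":36,"delta_pos":[10,90,0],"angular":[0,0,0]},{"fingers":36,"delta_pos":[15,135,0],"angular":[0,0,0]},{"fingers":36,"delta_pos":[18,165,0],"angular":[0,0,-1]},{"fingers":36,"delta_pos":[18,174,0],"angular":[0,0,-1]},{"fingers":36,"delta_pos":[18,174,0],"angular":[0,0,-1]},{"fingers":36,"delta_pos":[18,174,0],"angular":[0,0,-1]},{"fingers":36,"delta_pos":[18,174,0],"angular":[0,0,-1]}])

```text
clock: 20.05
tool_pos: [0.4523, 0.0739, 0.0406]
orientation: [-180.0, 0.0, -91.0]
force: [-0.1, 0.1, -0.8]
opening: 0.0359
gripper_force: 0.0
```

```bash
python3 go.py 451.5 73.2 -24.5 -91.1
```

```text
now [452.3  73.9  40.6] [-1.7996e+02  1.0000e-02 -9.1000e+01] F [-0.1  0.1 -0.8] 20.1 open 35.9 0.0
delta [ 0.7  0.8 65.1] ang z 0.1
```

>>> apply_moves(deltas=[{"fingers":36,"delta_pos":[1,1,25],"angular":[0,0,0]},{"fingers":36,"delta_pos":[1,1,50],"angular":[0,0,0]},{"fingers":36,"delta_pos":[1,1,60],"angular":[0,0,0]},{"fingers":36,"delta_pos":[1,1,65],"angular":[0,0,0]},{"fingers":36,"delta_pos":[1,1,65],"angular":[0,0,0]},{"fingers":6,"delta_pos":[1,1,65],"angular":[0,0,0]},{"fingers":6,"delta_pos":[1,1,65],"angular":[0,0,0]},{"fingers":6,"delta_pos":[1,1,65],"angular":[0,0,0]},{"fingers":6,"delta_pos":[1,1,65],"angular":[0,0,0]},{"fingers":6,"delta_pos":[1,1,65],"angular":[0,0,0]}])

```text
clock: 21.05
tool_pos: [0.4503, 0.0727, -0.0238]
orientation: [-179.9, 0.0, -91.0]
force: [-1.7, -0.2, 6.5]
opening: 0.0152
gripper_force: 30.0
```

```bash
python3 go.py 442.4 -67.9 35 -94.1
```

```text
now [450.3  72.7 -23.8] [-1.7994e+02  3.0000e-02 -9.0970e+01] F [-1.7 -0.2  6.5] 21.1 open 15.2 30.0010684132576
delta [140.8   5.5 -58.8] ang z 3.1
```

>>> apply_moves(deltas=[{"fingers":6,"delta_pos":[0,0,-10],"angular":[0,0,0]},{"fingers":6,"delta_pos":[0,0,-35],"angular":[0,0,0]},{"fingers":6,"delta_pos":[0,0,-60],"angular":[0,0,0]},{"fingers":6,"delta_pos":[30,2,-60],"angular":[0,0,1]},{"fingers":6,"delta_pos":[65,4,-60],"angular":[0,0,1]},{"fingers":6,"delta_pos":[100,6,-60],"angular":[0,0,2]},{"fingers":6,"delta_pos":[130,7,-60],"angular":[0,0,3]},{"fingers":6,"delta_pos":[141,7,-50],"angular":[0,0,3]},{"fingers":6,"delta_pos":[141,7,-30],"angular":[0,0,3]},{"fingers":6,"delta_pos":[141,7,-25],"angular":[0,0,3]}])

```text
clock: 22.05
tool_pos: [0.4392, -0.0689, -0.0007]
orientation: [179.9, -0.0, -94.1]
force: [-0.8, -0.3, -1.8]
opening: 0.0156
gripper_force: 30.0
```

>>> apply_moves(deltas=[{"fingers":6,"delta_pos":[0,0,0],"angular":[0,0,0]},{"fingers":6,"delta_pos":[0,0,5],"angular":[0,0,0]},{"fingers":6,"delta_pos":[0,0,5],"angular":[0,0,0]}])

```text
clock: 22.35
tool_pos: [0.4406, -0.068, -0.0044]
orientation: [-180.0, 0.0, -93.9]
force: [-0.2, 0.8, -0.8]
opening: 0.0157
gripper_force: 30.0
```

```bash
python3 go.py 442.4 -67.9 -18 -94.1
```

```text
now [440.6 -68.   -4.4] [-180.      0.    -93.94] F [-0.2  0.8 -0.8] 22.4 open 15.7 30.000078678131104
delta [-0.2 -1.7 13.6] ang z 0.2
```

>>> apply_moves(deltas=[{"fingers":6,"delta_pos":[0,-2,7],"angular":[0,0,0]},{"fingers":6,"delta_pos":[0,-2,11],"angular":[0,0,0]},{"fingers":6,"delta_pos":[0,-2,13],"angular":[0,0,0]},{"fingers":6,"delta_pos":[0,-2,13],"angular":[0,0,0]},{"fingers":6,"delta_pos":[0,-2,13],"angular":[0,0,0]}])

```text
clock: 22.85
tool_pos: [0.4425, -0.0685, -0.0175]
orientation: [180.0, -0.0, -94.0]
force: [-0.4, 0.8, -2.6]
opening: 0.0157
gripper_force: 30.0
```

>>> apply_moves(deltas=[{"fingers":6,"delta_pos":[0,0,1],"angular":[0,0,0]},{"fingers":6,"delta_pos":[0,0,2],"angular":[0,0,0]},{"fingers":6,"delta_pos":[0,0,2],"angular":[0,0,0]}])

```text
clock: 23.15
tool_pos: [0.4426, -0.0685, -0.018]
orientation: [-180.0, -0.0, -94.0]
force: [-7.6, 2.9, 26.0]
opening: 0.0155
gripper_force: 30.0
```

>>> apply_moves(deltas=[{"fingers":6,"delta_pos":[0,0,-2],"angular":[0,0,0]},{"fingers":36,"delta_pos":[0,0,-2],"angular":[0,0,0]},{"fingers":36,"delta_pos":[0,0,-2],"angular":[0,0,0]},{"fingers":36,"delta_pos":[0,0,-2],"angular":[0,0,0]},{"fingers":36,"delta_pos":[0,0,-2],"angular":[0,0,0]},{"fingers":36,"delta_pos":[0,0,-20],"angular":[0,0,0]},{"fingers":36,"delta_pos":[0,0,-60],"angular":[0,0,0]},{"fingers":36,"delta_pos":[0,0,-60],"angular":[0,0,0]},{"fingers":36,"delta_pos":[0,0,-60],"angular":[0,0,0]}])

```text
clock: 24.05
tool_pos: [0.4433, -0.0683, 0.0413]
orientation: [-179.9, 0.1, -94.0]
force: [-0.1, -1.2, -0.6]
opening: 0.0361
gripper_force: 0.0
```

```bash
python3 go.py 645.6 -77.3 40 -72.7
```

```text
now [443.3 -68.3  41.3] [-1.7986e+02  6.0000e-02 -9.4000e+01] F [-0.1 -1.2 -0.6] 24.1 open 36.1 0.0
delta [  -5.1 -202.4    1.3] ang z -21.3
```

>>> apply_moves(deltas=[{"fingers":36,"delta_pos":[-1,-40,0],"angular":[0,0,-4]},{"fingers":36,"delta_pos":[-2,-80,0],"angular":[0,0,-8]},{"fingers":36,"delta_pos":[-3,-120,0],"angular":[0,0,-12]},{"fingers":36,"delta_pos":[-4,-160,0],"angular":[0,0,-17]},{"fingers":36,"delta_pos":[-5,-190,0],"angular":[0,0,-21]},{"fingers":36,"delta_pos":[-5,-202,0],"angular":[0,0,-21]},{"fingers":36,"delta_pos":[-5,-202,0],"angular":[0,0,-21]},{"fingers":36,"delta_pos":[-5,-202,0],"angular":[0,0,-21]}])

```text
clock: 24.85
tool_pos: [0.6428, -0.0777, 0.0391]
orientation: [179.9, 0.0, -73.1]
force: [-0.9, 0.3, -0.7]
opening: 0.0364
gripper_force: 0.0
```

```bash
python3 go.py 645.6 -77.3 -23.5 -72.7
```

```text
now [642.8 -77.7  39.1] [ 1.7985e+02  4.0000e-02 -7.3070e+01] F [-0.9  0.3 -0.7] 24.9 open 36.4 0.0
delta [ 0.4 -2.8 62.6] ang z -0.4
```

>>> apply_moves(deltas=[{"fingers":36,"delta_pos":[0,-1,25],"angular":[0,0,0]},{"fingers":36,"delta_pos":[0,-1,50],"angular":[0,0,0]},{"fingers":36,"delta_pos":[0,-1,60],"angular":[0,0,0]},{"fingers":36,"delta_pos":[0,-1,63],"angular":[0,0,0]},{"fingers":36,"delta_pos":[0,-1,63],"angular":[0,0,0]},{"fingers":6,"delta_pos":[0,-1,63],"angular":[0,0,0]},{"fingers":6,"delta_pos":[0,-1,63],"angular":[0,0,0]},{"fingers":6,"delta_pos":[0,-1,63],"angular":[0,0,0]},{"fingers":6,"delta_pos":[0,-1,63],"angular":[0,0,0]},{"fingers":6,"delta_pos":[0,-1,63],"angular":[0,0,0]}])

```text
clock: 25.85
tool_pos: [0.6457, -0.0773, -0.0217]
orientation: [-180.0, -0.0, -73.0]
force: [-2.0, 0.6, 5.5]
opening: 0.0152
gripper_force: 30.0
```

```bash
python3 go.py 621.1 -231.6 35 -87
```

```text
now [645.7 -77.3 -21.7] [-1.7995e+02 -1.0000e-02 -7.2980e+01] F [-2.   0.6  5.5] 25.9 open 15.2 30.001291930675507
delta [140.4  68.7 -56.7] ang z 14.0
```

>>> apply_moves(deltas=[{"fingers":6,"delta_pos":[0,0,-10],"angular":[0,0,0]},{"fingers":6,"delta_pos":[0,0,-35],"angular":[0,0,0]},{"fingers":6,"delta_pos":[0,0,-60],"angular":[0,0,0]},{"fingers":6,"delta_pos":[30,15,-60],"angular":[0,0,3]},{"fingers":6,"delta_pos":[65,32,-60],"angular":[0,0,6]},{"fingers":6,"delta_pos":[100,49,-60],"angular":[0,0,10]},{"fingers":6,"delta_pos":[130,64,-60],"angular":[0,0,13]},{"fingers":6,"delta_pos":[140,69,-50],"angular":[0,0,14]},{"fingers":6,"delta_pos":[140,69,-30],"angular":[0,0,14]},{"fingers":6,"delta_pos":[140,69,-20],"angular":[0,0,14]}])

```text
clock: 26.85
tool_pos: [0.619, -0.2315, -0.0041]
orientation: [179.9, 0.0, -87.1]
force: [-0.5, -0.7, -1.2]
opening: 0.0151
gripper_force: 30.0
```

>>> apply_moves(deltas=[{"fingers":6,"delta_pos":[0,0,0],"angular":[0,0,0]},{"fingers":6,"delta_pos":[0,0,3],"angular":[0,0,0]},{"fingers":6,"delta_pos":[0,0,3],"angular":[0,0,0]}])

```text
clock: 27.15
tool_pos: [0.6208, -0.2309, -0.0051]
orientation: [-180.0, -0.0, -86.9]
force: [0.0, 0.1, -1.7]
opening: 0.0147
gripper_force: 30.0
```

```bash
python3 go.py 621.1 -231.6 -16 -87
```

```text
now [ 620.8 -230.9   -5.1] [-1.7997e+02 -1.0000e-02 -8.6930e+01] F [ 0.   0.1 -1.7] 27.1 open 14.7 30.01295506954193
delta [ 0.8 -0.3 10.9] ang z 0.1
```

>>> apply_moves(deltas=[{"fingers":6,"delta_pos":[1,0,5],"angular":[0,0,0]},{"fingers":6,"delta_pos":[1,0,9],"angular":[0,0,0]},{"fingers":6,"delta_pos":[1,0,11],"angular":[0,0,0]},{"fingers":6,"delta_pos":[1,0,11],"angular":[0,0,0]}])

```text
clock: 27.55
tool_pos: [0.6204, -0.2322, -0.0157]
orientation: [-180.0, -0.0, -87.0]
force: [-2.3, 1.2, 6.4]
opening: 0.015
gripper_force: 30.0
```

>>> apply_moves(deltas=[{"fingers":36,"delta_pos":[0,0,-1],"angular":[0,0,0]},{"fingers":36,"delta_pos":[0,0,-1],"angular":[0,0,0]},{"fingers":36,"delta_pos":[0,0,-1],"angular":[0,0,0]},{"fingers":36,"delta_pos":[0,0,-1],"angular":[0,0,0]},{"fingers":36,"delta_pos":[0,0,-20],"angular":[0,0,0]},{"fingers":36,"delta_pos":[0,0,-60],"angular":[0,0,0]},{"fingers":36,"delta_pos":[0,0,-110],"angular":[0,0,0]},{"fingers":36,"delta_pos":[40,30,-150],"angular":[0,0,0]},{"fingers":36,"delta_pos":[80,60,-150],"angular":[0,0,0]},{"fingers":36,"delta_pos":[120,90,-150],"angular":[0,0,0]}])

```text
clock: 28.55
tool_pos: [0.5437, -0.3484, 0.1357]
orientation: [-179.8, -0.1, -86.9]
force: [0.5, -0.2, -0.8]
opening: 0.0357
gripper_force: 0.0
```

>>> apply_moves(deltas=[{"fingers":36,"delta_pos":[40,40,0],"angular":[0,0,0]},{"fingers":36,"delta_pos":[80,80,0],"angular":[0,0,0]},{"fingers":36,"delta_pos":[120,120,0],"angular":[0,0,0]},{"fingers":36,"delta_pos":[160,160,0],"angular":[0,0,0]},{"fingers":36,"delta_pos":[200,200,0],"angular":[0,0,0]},{"fingers":36,"delta_pos":[230,240,0],"angular":[0,0,0]},{"fingers":36,"delta_pos":[260,270,0],"angular":[0,0,0]},{"fingers":36,"delta_pos":[260,270,0],"angular":[0,0,0]},{"fingers":36,"delta_pos":[260,270,0],"angular":[0,0,0]}])

```text
clock: 29.45
tool_pos: [0.284, -0.6233, 0.1326]
orientation: [180.0, 0.0, -87.2]
force: [0.0, 1.0, 0.5]
opening: 0.0364
gripper_force: 0.0
```

Run:
```python
from vis import *
from plant import ctrl
P=ctrl.camera_params("top"); im=ctrl.snapshot("top")
cv2.imwrite("pics/end.png",cv2.resize(im[:,:,::-1],(800,600),interpolation=cv2.INTER_CUBIC))
B=np.load("boards.npy",allow_pickle=True).item()
r=rect(im,P,.016).astype(int)
import vis
m=((r[...,2]>r[...,0]+3)&(r.max(2)<200)&(r.max(2)>105)).astype(np.uint8)*255
vis.shoemask=lambda _:m
S=shoes(im,P,{n:B[n]['tmpl'] for n in B},{n:B[n]['c'] for n in B})
for n in B:
    t=np.radians(B[n]['yaw']);R=np.array([[np.cos(t),-np.sin(t)],[np.sin(t),np.cos(t)]])
    print(n,((S[n][0]-B[n]['c'])@R*1000).round(1),"dyaw",round(S[n][1]-B[n]['yaw'],1),round(S[n][2],3))
```

```text
heart [-20.3   2.3] dyaw 0.2 0.984
small [-19.6   0.8] dyaw -0.1 0.975
bar [-21.2   0. ] dyaw -0.1 0.977
wide [-21.3  -0.6] dyaw 0.2 0.982
```

View pics/end.png

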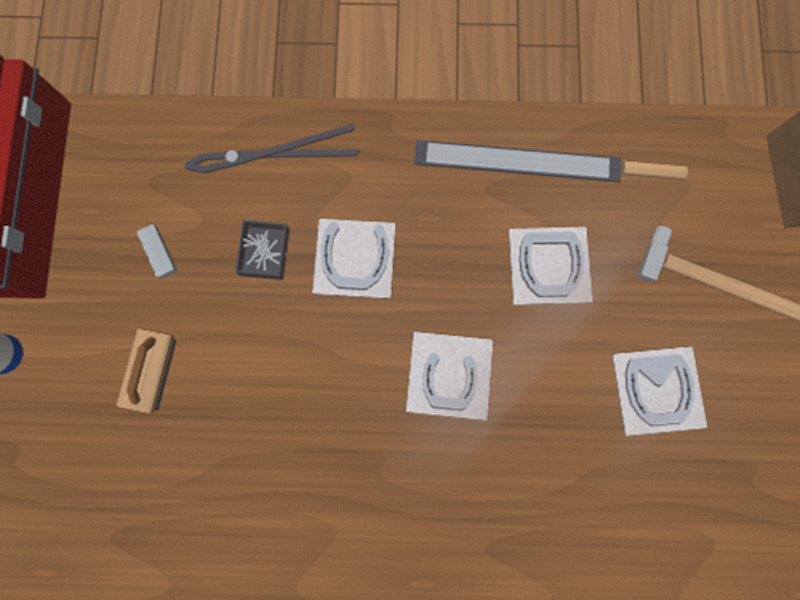

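All four shoes cover their silhouettes (pixels ~(355,255), (550,265), (450,378), (660,390)). They are within 3 mm of target and 0.2° in yaw. The brush (147,371) and tin (263,250) have not moved.

```bash
python3 -c "
from plant import ctrl
print(ctrl.close_job())"
```

```text
the job is handed in; nothing more can be done
None
```

I laid all four shoes on their own boards and handed the job in at about 29.5 s: the last picture puts each within about 3 mm and 0.2° of its silhouette, with the brush and tin not visibly moved, though the hand-in returned no verdict.

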